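# Rake the heaped rusk pieces into an even layer in the drying tray

## Robot

A 6-joint arm with a two-finger parallel gripper is mounted at the origin on a cart in front of the work surface, level with it; the furniture and walls round the work are solid. World frame = base frame: x ahead of the robot, y to its left, z up, the work surface at z = 0. Lengths are in m, angles in rad, forces in N, time in s.
With the tool pointing down it reaches from about 0.25 to 0.8 m from the base axis. Payload 3.9 kg.
Tool frame: the origin (TCP) lies on the mounting face of the last link; the fingertips stand 173 mm ahead of it and the grasp point (between the pads) lies 155 mm ahead of it; z points along the fingers, y is the line along which they close (so a half turn about z gives the same grasp; the last joint's range is limited). The gripper opens to 85 mm and grips with 20 to 120 N. Pads are 22 mm wide; open, the fingers measure 114 mm over their backs; the gripper's body (76 mm by 85 mm) begins 54 mm behind the grasp point. The pads swing forward as they close: fully open they stand 13 mm farther back than shut.
Start: joints at [1.328, 0.26, -0.138, 1.173, 0, 1.571], TCP at [0.126, 0.51, 0.405] pointing down, gripper open.
Joint ranges: [-2.78, 2.78], [-0.83, 1.72], [-1.28, 1.37], [-1.9, 2.12], [-1.57, 1.48], [-3.14, 3.14]. Speed limits (rad/s): [2.57, 2.57, 3.14, 3.14, 3.14, 3.14].

## Interface

Orientations are given as a rotation vector (axis times angle).
In Python, from station import * gives the robot as it stands.
- The arm moves only by the shell command python3 -m pendant 'ROWS' [FORCE]. ROWS is JSON, a list of rows, each a list of 7 numbers: the turn, a rotation vector about the world's x, y, z in degrees, then the shift along the world's x, y, z in mm, then the finger opening in mm, from 0 to 85.4. In form: [[rx, ry, rz, tx, ty, tz, gripper], ...]. A call has 1 to 8 rows; each row is the pose to reach, as a shift and turn from the pose commanded when the call began; what a row does not reach only later rows make up. A row lasts 1/10 s, in which the tool goes at most 50 mm and 8.59 degrees, less where a joint would pass 70% of its speed; a pose out of reach is approached as far as the arm can. A call with a gripper value outside its range is refused whole. The fingers move at their own pace and stop on an object; FORCE is the grip in N (left out, the last holds). Time passes only in rows, so rows that repeat a pose let the fingers close. It gives the time, the measured TCP pose, the force, the opening and the grip force at its end, in the units of the state.
- observe(): the state, without advancing time (a new reading comes with each control period).
- camera(name): name is "side" or "top" or "wrist"; returns (picture, depth): 420x560x3 uint8, blue, green, red; 420x560 float32, m along the optical axis (not along the pixel's ray), 0 where there is no reading.
- calibration(name): a dict with "fov_y" (degrees; the focal length in pixels is half the picture's height over the tangent of half this angle, whatever the lens; pixels are square), "cx", "cy" (the principal point, pixels), "k1" (the pictures are not rectified: a ray, as slopes to the right and down, at radius r is drawn at 1 + k1 r^2 times it, then the intrinsics apply), "rvec" (rotation vector, rad) and "tvec" (3), from world to camera coordinates, as OpenCV has them; the wrist camera has in their place "tool_from_camera" (4x4, takes a point from camera to tool coordinates, whose origin is the TCP and whose axes are the flange's). Camera axes: x right, y down, z forward; pixel columns grow to the right and rows downward; lengths in m; the calibration is good to about 2 mm. A picture is of the moment at which its call begins: read the wrist's pose just before it. calibration takes no time and is no camera call.
- job_done(): hands the job in; it is judged then, once.
Trained networks look in the newest picture that a camera, given by its name, has taken for a name from the list of things; names that differ only in an ending like _2 or _b are one class to them, and where a whole thing is asked for, a point or a joint stands for the part that bears it (a point fixed in the world has none). Each returns a list of dicts, best first, with "p" (0 to 1); they miss things now and then, are a little off and sometimes report something else, mostly with a low value. They report only what shows in the picture. A call takes as long as a camera call.
- search_frame(camera, name): "xyz" ([x, y, z] in m, in world coordinates, good to about 4 mm: the middle of the surface that is visible of it).
- place_of(camera, name): "xyz" ([x, y, z] in m, in world coordinates, good to about 4 mm: a listed point, or the origin of a listed thing).
The state is a dict: "t": time; "joint_pos": joint angles; "dq": joint speeds; "joint_efforts": joint torques, N m; "tcp_pos": TCP position; "ee_rot": TCP orientation; "ft_force": force on the tool from outside, world axes, zero at the start; "ft_torque": the same for the moment, N m; "width": finger opening in m; "grip_force": force on a finger pad.
Only numpy, scipy, OpenCV 4.12 (cv2) and the standard library are available. Lean on these libraries where they do the work, as an engineer would, in place of code of your own. Each camera call takes 0.05 s, during which the arm holds its last target. There are 200 camera calls.

## Task

Take the little rake from its stand and, with its tines bearing lightly on the tray's bed, rake the rusk pieces from the heaped end out into the empty third at the other end, until all eight lie in one even layer with two to four of them in each third of the tray's length and none on top of another. Go gently (never press or push harder than about 8 N on the tray or a rusk), do not touch the rusks with the gripper, and disturb nothing else. Then stand the rake upright in its stand's slot again and let go.

Things in the scene. Friction and masses are not known exactly. Their poses are not given: they have to be found in the camera images.
- tray: Fixed wooden drying tray, inside 144 (its x) x 270 mm (its y), walls 10 thick, 50 high. Origin: its centre at worktop level; z up. Rusks start heaped in the third at its +y end (robot's left). Thirds meet at y = +45 and -45 mm. Its flat metal bed lies askew, differently each time, and is not measured: its top is 15 to 22 mm above the worktop at y = +75 mm and slopes along y by up to 0.04 rad up or down. Follow it by feel.
- rake_grip (a point): Loose wooden hand rake standing upright in its stand, 112 mm tall, 0.18 kg. This point: centre of its grip block, 36 (its x) x 24 (its y) x 54 mm high; take it from above across the 24 mm. z points up along the rake. The tine ends are 85 mm below this point while the head is not pressed in.
- rake_head: The rake's head: bar 54 mm long (its x), 12 mm thick (its y), with five 27 mm tines, gaps 6 mm; bar and tines 39 mm high. Origin: middle of the row of tine ends; z up. It is sprung: pressed down, it slides up into the grip by up to 12 mm, starting at about 1 N, then 3.5 N for each mm.
- stand_slot (a point): Rake stand, a fixed dark wooden block 110 x 60 mm and 34 mm high with an upright slot 62 mm long (its x) and 22 mm wide (its y), 28 mm deep, open at the top. This point is the middle of the slot's floor, 6 mm above the worktop. The tines stand on it.
- rusk_1: Loose rusk piece (dry toasted bread with a darker crust on one side), a rounded block about 26 x 24 x 19 mm, 14 g. Origin at its centre. All eight look alike.
- rusk_2: Loose rusk piece (dry toasted bread with a darker crust on one side), a rounded block about 24 x 22 x 20 mm, 14 g. Origin at its centre. All eight look alike.
- rusk_3: Loose rusk piece (dry toasted bread with a darker crust on one side), a rounded block about 25 x 23 x 18 mm, 14 g. Origin at its centre. All eight look alike.
- rusk_4: Loose rusk piece (dry toasted bread with a darker crust on one side), a rounded block about 23 x 24 x 20 mm, 14 g. Origin at its centre. All eight look alike.
- rusk_5: Loose rusk piece (dry toasted bread with a darker crust on one side), a rounded block about 26 x 22 x 19 mm, 14 g. Origin at its centre. All eight look alike.
- rusk_6: Loose rusk piece (dry toasted bread with a darker crust on one side), a rounded block about 24 x 24 x 18 mm, 14 g. Origin at its centre. All eight look alike.
- rusk_7: Loose rusk piece (dry toasted bread with a darker crust on one side), a rounded block about 24 x 23 x 18 mm, 14 g. Origin at its centre. All eight look alike.
- rusk_8: Loose rusk piece (dry toasted bread with a darker crust on one side), a rounded block about 25 x 22 x 18 mm, 14 g. Origin at its centre. All eight look alike.
- onion_2: Bystander, loose: red onion, about 84 mm; leave it where it is. Origin at its underside.
- garlic_1: Bystander, loose: garlic bulb, about 60 mm; leave it where it is. Origin at its underside.
- garlic_2: Bystander, loose: garlic bulb, about 60 mm; leave it where it is. Origin at its underside.
- lemon_1: Bystander, loose: lemon, 78 x 55 mm; leave it where it is. Origin at its underside.

How it is judged:
On the way, in this order (a step that is already met when the one before it is completed fails the run):
1. the rake is lifted out of its stand (height (world z) of rake_head above 0.05 m), for 0.1 s.
2. the tines bear on the tray's bed (over 1 N) at the heaped end (contact force between rake_head and tray above 1 N and z of rake_head in the frame of tray below 0.038 m and y of rake_head in the frame of tray above 0.02 m), for 0.2 s.
3. the tines are drawn over the bed, still bearing on it (over 1 N), into the empty third (contact force between rake_head and tray above 1 N and z of rake_head in the frame of tray below 0.038 m and y of rake_head in the frame of tray below -0.045 m), for 0.2 s.
At the end, for the whole second after the job is handed in: Each third of the tray's length holds two or more rusks; all are in the tray, at rest, none on another (centres over 15 mm apart from above); the rake stands released in the slot (tine ends within 9 mm of its middle, at most 10 mm above its floor, lean under 0.2 rad) (((y of each of rusk_1, rusk_2 in the frame of tray below -0.045 m or y of each of rusk_1, rusk_3 in the frame of tray below -0.045 m or y of each of rusk_1, rusk_4 in the frame of tray below -0.045 m or y of each of rusk_1, rusk_5 in the frame of tray below -0.045 m or y of each of rusk_1, rusk_6 in the frame of tray below -0.045 m or y of each of rusk_1, rusk_7 in the frame of tray below -0.045 m or y of each of rusk_1, rusk_8 in the frame of tray below -0.045 m or y of each of rusk_2, rusk_3 in the frame of tray below -0.045 m or y of each of rusk_2, rusk_4 in the frame of tray below -0.045 m or y of each of rusk_2, rusk_5 in the frame of tray below -0.045 m or y of each of rusk_2, rusk_6 in the frame of tray below -0.045 m or y of each of rusk_2, rusk_7 in the frame of tray below -0.045 m or y of each of rusk_2, rusk_8 in the frame of tray below -0.045 m or y of each of rusk_3, rusk_4 in the frame of tray below -0.045 m or y of each of rusk_3, rusk_5 in the frame of tray below -0.045 m or y of each of rusk_3, rusk_6 in the frame of tray below -0.045 m or y of each of rusk_3, rusk_7 in the frame of tray below -0.045 m or y of each of rusk_3, rusk_8 in the frame of tray below -0.045 m or y of each of rusk_4, rusk_5 in the frame of tray below -0.045 m or y of each of rusk_4, rusk_6 in the frame of tray below -0.045 m) or (y of each of rusk_4, rusk_7 in the frame of tray below -0.045 m or y of each of rusk_4, rusk_8 in the frame of tray below -0.045 m or y of each of rusk_5, rusk_6 in the frame of tray below -0.045 m or y of each of rusk_5, rusk_7 in the frame of tray below -0.045 m or y of each of rusk_5, rusk_8 in the frame of tray below -0.045 m or y of each of rusk_6, rusk_7 in the frame of tray below -0.045 m or y of each of rusk_6, rusk_8 in the frame of tray below -0.045 m or y of each of rusk_7, rusk_8 in the frame of tray below -0.045 m)) and ((y of each of rusk_1, rusk_2 in the frame of tray above 0.045 m or y of each of rusk_1, rusk_3 in the frame of tray above 0.045 m or y of each of rusk_1, rusk_4 in the frame of tray above 0.045 m or y of each of rusk_1, rusk_5 in the frame of tray above 0.045 m or y of each of rusk_1, rusk_6 in the frame of tray above 0.045 m or y of each of rusk_1, rusk_7 in the frame of tray above 0.045 m or y of each of rusk_1, rusk_8 in the frame of tray above 0.045 m or y of each of rusk_2, rusk_3 in the frame of tray above 0.045 m or y of each of rusk_2, rusk_4 in the frame of tray above 0.045 m or y of each of rusk_2, rusk_5 in the frame of tray above 0.045 m or y of each of rusk_2, rusk_6 in the frame of tray above 0.045 m or y of each of rusk_2, rusk_7 in the frame of tray above 0.045 m or y of each of rusk_2, rusk_8 in the frame of tray above 0.045 m or y of each of rusk_3, rusk_4 in the frame of tray above 0.045 m or y of each of rusk_3, rusk_5 in the frame of tray above 0.045 m or y of each of rusk_3, rusk_6 in the frame of tray above 0.045 m or y of each of rusk_3, rusk_7 in the frame of tray above 0.045 m or y of each of rusk_3, rusk_8 in the frame of tray above 0.045 m or y of each of rusk_4, rusk_5 in the frame of tray above 0.045 m or y of each of rusk_4, rusk_6 in the frame of tray above 0.045 m) or (y of each of rusk_4, rusk_7 in the frame of tray above 0.045 m or y of each of rusk_4, rusk_8 in the frame of tray above 0.045 m or y of each of rusk_5, rusk_6 in the frame of tray above 0.045 m or y of each of rusk_5, rusk_7 in the frame of tray above 0.045 m or y of each of rusk_5, rusk_8 in the frame of tray above 0.045 m or y of each of rusk_6, rusk_7 in the frame of tray above 0.045 m or y of each of rusk_6, rusk_8 in the frame of tray above 0.045 m or y of each of rusk_7, rusk_8 in the frame of tray above 0.045 m)) and (((y of rusk_1 in the frame of tray between -0.045 and 0.045 m and y of rusk_2 in the frame of tray between -0.045 and 0.045 m) or (y of rusk_1 in the frame of tray between -0.045 and 0.045 m and y of rusk_3 in the frame of tray between -0.045 and 0.045 m) or (y of rusk_1 in the frame of tray between -0.045 and 0.045 m and y of rusk_4 in the frame of tray between -0.045 and 0.045 m) or (y of rusk_1 in the frame of tray between -0.045 and 0.045 m and y of rusk_5 in the frame of tray between -0.045 and 0.045 m) or (y of rusk_1 in the frame of tray between -0.045 and 0.045 m and y of rusk_6 in the frame of tray between -0.045 and 0.045 m) or (y of rusk_1 in the frame of tray between -0.045 and 0.045 m and y of rusk_7 in the frame of tray between -0.045 and 0.045 m) or (y of rusk_1 in the frame of tray between -0.045 and 0.045 m and y of rusk_8 in the frame of tray between -0.045 and 0.045 m) or (y of rusk_2 in the frame of tray between -0.045 and 0.045 m and y of rusk_3 in the frame of tray between -0.045 and 0.045 m) or (y of rusk_2 in the frame of tray between -0.045 and 0.045 m and y of rusk_4 in the frame of tray between -0.045 and 0.045 m) or (y of rusk_2 in the frame of tray between -0.045 and 0.045 m and y of rusk_5 in the frame of tray between -0.045 and 0.045 m) or (y of rusk_2 in the frame of tray between -0.045 and 0.045 m and y of rusk_6 in the frame of tray between -0.045 and 0.045 m) or (y of rusk_2 in the frame of tray between -0.045 and 0.045 m and y of rusk_7 in the frame of tray between -0.045 and 0.045 m) or (y of rusk_2 in the frame of tray between -0.045 and 0.045 m and y of rusk_8 in the frame of tray between -0.045 and 0.045 m) or (y of rusk_3 in the frame of tray between -0.045 and 0.045 m and y of rusk_4 in the frame of tray between -0.045 and 0.045 m) or (y of rusk_3 in the frame of tray between -0.045 and 0.045 m and y of rusk_5 in the frame of tray between -0.045 and 0.045 m) or (y of rusk_3 in the frame of tray between -0.045 and 0.045 m and y of rusk_6 in the frame of tray between -0.045 and 0.045 m) or (y of rusk_3 in the frame of tray between -0.045 and 0.045 m and y of rusk_7 in the frame of tray between -0.045 and 0.045 m) or (y of rusk_3 in the frame of tray between -0.045 and 0.045 m and y of rusk_8 in the frame of tray between -0.045 and 0.045 m) or (y of rusk_4 in the frame of tray between -0.045 and 0.045 m and y of rusk_5 in the frame of tray between -0.045 and 0.045 m) or (y of rusk_4 in the frame of tray between -0.045 and 0.045 m and y of rusk_6 in the frame of tray between -0.045 and 0.045 m)) or ((y of rusk_4 in the frame of tray between -0.045 and 0.045 m and y of rusk_7 in the frame of tray between -0.045 and 0.045 m) or (y of rusk_4 in the frame of tray between -0.045 and 0.045 m and y of rusk_8 in the frame of tray between -0.045 and 0.045 m) or (y of rusk_5 in the frame of tray between -0.045 and 0.045 m and y of rusk_6 in the frame of tray between -0.045 and 0.045 m) or (y of rusk_5 in the frame of tray between -0.045 and 0.045 m and y of rusk_7 in the frame of tray between -0.045 and 0.045 m) or (y of rusk_5 in the frame of tray between -0.045 and 0.045 m and y of rusk_8 in the frame of tray between -0.045 and 0.045 m) or (y of rusk_6 in the frame of tray between -0.045 and 0.045 m and y of rusk_7 in the frame of tray between -0.045 and 0.045 m) or (y of rusk_6 in the frame of tray between -0.045 and 0.045 m and y of rusk_8 in the frame of tray between -0.045 and 0.045 m) or (y of rusk_7 in the frame of tray between -0.045 and 0.045 m and y of rusk_8 in the frame of tray between -0.045 and 0.045 m))) and horizontal distance between rusk_1 and rusk_2 above 0.015 m and horizontal distance between each of rusk_1, rusk_2 and rusk_3 above 0.015 m and horizontal distance between each of rusk_1, rusk_2, rusk_3 and rusk_4 above 0.015 m and horizontal distance between each of rusk_1, rusk_2, rusk_3, rusk_4 and rusk_5 above 0.015 m and horizontal distance between each of rusk_1, rusk_2, rusk_3, rusk_4, rusk_5 and rusk_6 above 0.015 m and horizontal distance between each of rusk_1, rusk_2, rusk_3, rusk_4, rusk_5, rusk_6 and rusk_7 above 0.015 m and horizontal distance between each of rusk_1, rusk_2, rusk_3, rusk_4, rusk_5, rusk_6, rusk_7 and rusk_8 above 0.015 m and x of rusk_1 in the frame of tray between -0.075 and 0.075 m and y of rusk_1 in the frame of tray between -0.137 and 0.137 m and z of each of rusk_1, rusk_2, rusk_3, rusk_4, rusk_5, rusk_6, rusk_7, rusk_8 in the frame of tray below 0.055 m and linear speed of each of rusk_1, rusk_2, rusk_3, rusk_4, rusk_5, rusk_6, rusk_7, rusk_8, rake_head below 0.02 m/s and x of rusk_2 in the frame of tray between -0.075 and 0.075 m and y of rusk_2 in the frame of tray between -0.137 and 0.137 m and x of rusk_3 in the frame of tray between -0.075 and 0.075 m and y of rusk_3 in the frame of tray between -0.137 and 0.137 m and x of rusk_4 in the frame of tray between -0.075 and 0.075 m and y of rusk_4 in the frame of tray between -0.137 and 0.137 m and x of rusk_5 in the frame of tray between -0.075 and 0.075 m and y of rusk_5 in the frame of tray between -0.137 and 0.137 m and x of rusk_6 in the frame of tray between -0.075 and 0.075 m and y of rusk_6 in the frame of tray between -0.137 and 0.137 m and x of rusk_7 in the frame of tray between -0.075 and 0.075 m and y of rusk_7 in the frame of tray between -0.137 and 0.137 m and x of rusk_8 in the frame of tray between -0.075 and 0.075 m and y of rusk_8 in the frame of tray between -0.137 and 0.137 m and horizontal distance between rake_head and stand_slot below 0.009 m and height (world z) of rake_head below 0.016 m and angle between rake_grip's own z axis and vertical below 0.2 rad); the robot touches nothing.
It fails at once if the rake bears on the tray with more than 10 N (contact force between rake_head and tray above 10 N).
It fails at once if the rake bears on a rusk piece with more than 10 N (contact force between rake_head and rusk_1 above 10 N or contact force between rake_head and rusk_2 above 10 N or contact force between rake_head and rusk_3 above 10 N or contact force between rake_head and rusk_4 above 10 N or contact force between rake_head and rusk_5 above 10 N or contact force between rake_head and rusk_6 above 10 N or contact force between rake_head and rusk_7 above 10 N or contact force between rake_head and rusk_8 above 10 N).
It fails at once if the gripper touches a rusk piece (contact force between the fingers and rusk_1 above 0.3 N or contact force between the fingers and rusk_2 above 0.3 N or contact force between the fingers and rusk_3 above 0.3 N or contact force between the fingers and rusk_4 above 0.3 N or contact force between the fingers and rusk_5 above 0.3 N or contact force between the fingers and rusk_6 above 0.3 N or contact force between the fingers and rusk_7 above 0.3 N or contact force between the fingers and rusk_8 above 0.3 N).
It fails at once if a bystander is shifted by more than 30 mm (distance of any of onion_2, garlic_1, garlic_2, lemon_1 from where it was at the start of the episode above 0.03 m).
It also fails if it takes over 58 s, if anything falls off the work surface, if the arm or the gripper's body presses on something with over 40 N, if the wrist force passes 120 N, or if a joint passes its speed limit or range.

## Working session

There is one attempt and no reset: what is moved stays moved. The work goes in short steps, Python scripts to look and compute and a shell command to move; the robot and the scene stay as the last step left them, time stands still between calls to the robot, and variables do not carry over. Pictures are saved under pics/ and viewed, at most 10 in all, crops included, and the job is handed in when it is done.

```bash
ls; mkdir -p pics
cat > h.py <<'E'
from station import *
import numpy as np, cv2
from scipy.spatial.transform import Rotation as R
def cloud(name):
    o=observe(); im,d=camera(name); c=calibration(name)
    f=210/np.tan(np.radians(c['fov_y'])/2)
    v,u=np.mgrid[0:420,0:560].astype(float)
    K=np.array([[f,0,c['cx']],[0,f,c['cy']],[0,0,1.]])
    p=cv2.undistortPoints(np.stack([u.ravel(),v.ravel()],1)[:,None],K,np.array([c['k1'],0,0,0.]))[:,0].reshape(420,560,2)
    P=np.dstack([p[...,0]*d,p[...,1]*d,d])
    if 'rvec' in c:
        Rm=R.from_rotvec(np.ravel(c['rvec'])).as_matrix(); W=(P-np.ravel(c['tvec']))@Rm
    else:
        T=np.array(c['tool_from_camera']); Rt=R.from_rotvec(o['ee_rot']).as_matrix()
        W=(P@T[:3,:3].T+T[:3,3])@Rt.T+np.array(o['tcp_pos'])
    W[d==0]=np.nan
    return im,W
E
python3 - <<'E'
from h import *
ims=[]
for c in ['top','side']:
    im,W=cloud(c); cv2.imwrite(f'pics/{c}0.png',im); np.save(c+'.npy',W)
    for n in ['tray','rake_grip','rake_head','stand_slot','rusk_1','onion_2','garlic_1','lemon_1']:
        print(c,n,[(np.round(r['xyz'],3).tolist(),round(r['p'],2)) for r in place_of(c,n)][:9])
o=observe();print(o['tcp_pos'],o['ee_rot'],o['ft_force'],o['t'],o['width'])
E
```

```text
pics
top tray [([0.451, -0.024, -0.001], 0.9), ([0.425, 0.071, 0.026], 0.72)]
top rake_grip [([0.438, -0.356, 0.091], 0.89)]
top rake_head [([0.432, -0.357, 0.005], 0.52)]
top stand_slot [([0.436, -0.361, 0.004], 0.57)]
top rusk_1 [([0.423, 0.04, 0.023], 0.64), ([0.453, 0.037, 0.025], 0.56), ([0.473, 0.049, 0.042], 0.55), ([0.489, 0.061, 0.029], 0.44), ([0.439, 0.05, 0.046], 0.42), ([0.453, 0.066, 0.025], 0.4), ([0.426, 0.071, 0.025], 0.39)]
top onion_2 [([0.438, 0.328, -0.001], 0.83), ([0.488, 0.06, 0.026], 0.46), ([0.428, 0.07, 0.026], 0.43), ([0.451, -0.023, 0.001], 0.22)]
top garlic_1 [([0.324, 0.318, 0.0], 0.92), ([0.45, -0.022, -0.002], 0.72), ([0.321, -0.262, 0.0], 0.58)]
top lemon_1 [([0.629, -0.34, -0.002], 0.81), ([0.471, 0.05, 0.045], 0.49)]
side tray [([0.451, -0.024, -0.001], 0.9), ([0.44, 0.328, 0.001], 0.41)]
side rake_grip [([0.436, -0.356, 0.087], 0.66)]
side rake_head [([0.437, -0.357, 0.007], 0.47)]
side stand_slot [([0.436, -0.357, 0.006], 0.83), ([0.471, 0.054, 0.044], 0.44)]
side rusk_1 [([0.425, 0.038, 0.03], 0.65), ([0.47, 0.052, 0.047], 0.52), ([0.456, 0.034, 0.028], 0.48), ([0.44, 0.045, 0.047], 0.46), ([0.424, 0.068, 0.027], 0.45), ([0.488, 0.06, 0.019], 0.41), ([0.484, 0.037, 0.026], 0.39), ([0.459, 0.066, 0.024], 0.39)]
side onion_2 [([0.442, 0.326, -0.002], 0.74)]
side garlic_1 [([0.327, 0.315, -0.002], 0.87), ([0.628, -0.342, -0.004], 0.71), ([0.328, -0.264, 0.004], 0.61)]
side lemon_1 [([0.629, -0.342, -0.004], 0.75), ([0.424, 0.037, 0.03], 0.51)]
[0.1262076  0.50960006 0.40474316] [3.80408514e-01 3.11847103e+00 1.43155282e-04] [0.35367322 0.32046769 0.05591817] 0.9 0.08536094336967552
```

View top.

View pics/top0.png

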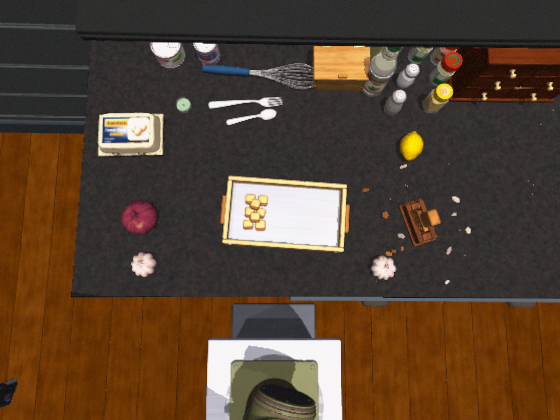

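Run:
```python
from h import *
W=np.load('top.npy');im=cv2.imread('pics/top0.png')
def rect(m,n):
    p=W[m][:,:2].astype(np.float32); 
    cnt,_=cv2.findContours(cv2.morphologyEx(m.astype(np.uint8),cv2.MORPH_OPEN,np.ones((3,3))),0,2)
    c=max(cnt,key=cv2.contourArea); mm=np.zeros(m.shape,np.uint8); cv2.drawContours(mm,[c],-1,1,-1); q=W[(mm>0)&m][:,:2].astype(np.float32)
    print(n,len(q),cv2.minAreaRect(q),np.nanmedian(W[(mm>0)&m][:,2]))
x,y,z=W[...,0],W[...,1],W[...,2]
rect((abs(x-.437)<.05)&(abs(y+.357)<.05)&(z>.08),'grip')
rect((abs(x-.437)<.09)&(abs(y+.357)<.09)&(z>.025)&(z<.045),'stand')
rect((abs(x-.451)<.14)&(abs(y+.024)<.2)&(z>.04)&(z<.06),'tray')
m=(abs(x-.451)<.06)&(y>-.15)&(y<.0)&(z<.035)
A=np.c_[y[m],np.ones(m.sum())];print('bed',np.linalg.lstsq(A,z[m],rcond=None)[0],m.sum())
from h import R
print(R.from_rotvec(observe()['ee_rot']).as_matrix().round(3), R.from_rotvec(observe()['ee_rot']).as_euler('ZYX',degrees=True))
```

```text
grip 236 ((0.4352969825267792, -0.3544967770576477), (0.03521883115172386, 0.023765161633491516), 17.249753952026367) 0.11605867265601807
stand 480 ((0.43593406677246094, -0.3551754057407379), (0.09878451377153397, 0.04887542128562927), 17.99579620361328) 0.033869304823467866
tray 608 ((0.48981615900993347, -0.1229715347290039), (0.2143869549036026, 0.1124015524983406), 44.33298110961914) 0.049181547936353355
bed [-0.01095208  0.01634355] 2885
[[-0.971  0.24   0.   ]
 [ 0.24   0.971  0.   ]
 [ 0.     0.    -1.   ]] [ 1.66090205e+02 -3.41123032e-04  1.79994781e+02]
```

```bash
python3 -m pendant '[[0,0,4,34,-32,0,70],[0,0,8,68,-64,0,70],[0,0,12,102,-96,0,70],[0,0,16,136,-128,0,70],[0,0,20,170,-160,0,70],[0,0,24,204,-192,0,70],[0,0,28,238,-224,0,70],[0,0,32,272,-256,0,70]]' 60; python3 -m pendant '[[0,0,0,5,-49,0,70],[0,0,0,10,-98,-5,70],[0,0,0,15,-147,-10,70],[0,0,0,20,-196,-15,70],[0,0,0,25,-245,-20,70],[0,0,0,30,-294,-25,70],[0,0,0,34,-343,-30,70],[0,0,0,38,-391,-30,70]]'
python3 -m pendant '[[0,0,0,0,-45,0,70],[0,0,0,0,-90,0,70],[0,0,0,0,-135,0,70],[0,0,0,0,-180,0,70],[0,0,0,0,-218,0,70],[0,0,0,0,-218,0,70]]'
python3 - <<'E'
from h import *
W=np.load('top.npy');x,y,z=W[...,0],W[...,1],W[...,2]
m=(abs(x-.451)<.1)&(abs(y+.024)<.16)&(z>.045)&(z<.056)
print(cv2.minAreaRect(W[m][:,:2].astype(np.float32)))
im,V=cloud('wrist');cv2.imwrite('pics/w1.png',im)
x,y,z=V[...,0],V[...,1],V[...,2]
for lo,hi in((.1,.13),(.028,.04)):
    m=(abs(x-.436)<.08)&(abs(y+.356)<.07)&(z>lo)&(z<hi)
    print(cv2.minAreaRect(V[m][:,:2].astype(np.float32)),np.median(z[m]),m.sum())
print([place_of('wrist',n)[:1] for n in ('rake_grip','stand_slot')])
o=observe();print(o['tcp_pos'],o['joint_pos'],R.from_rotvec(o['ee_rot']).as_matrix().round(3))
E
```

```text
t: 1.7
tcp_pos: [0.3993, 0.2521, 0.405]
ee_rot: [-0.498, 3.101, 0.001]
ft_force: [0.8, 0.1, 0.3]
width: 0.0699
grip_force: 0.0
t: 2.5
tcp_pos: [0.4357, -0.1395, 0.3743]
ee_rot: [0.493, -3.102, -0.0]
ft_force: [1.6, 0.7, -0.1]
width: 0.0697
grip_force: 0.0
t: 3.1
tcp_pos: [0.4363, -0.3598, 0.3744]
ee_rot: [-0.486, 3.103, -0.004]
ft_force: [-0.8, 1.3, -0.3]
width: 0.0702
grip_force: 0.0
((0.4503207206726074, -0.02313816547393799), (0.30677396059036255, 0.1643115133047104), 86.2994384765625)
((0.4359879493713379, -0.3571021556854248), (0.03478868678212166, 0.02390032261610031), 17.654748916625977) 0.11759117111398998 1948
((0.43685969710350037, -0.3569037914276123), (0.09878715127706528, 0.04803747683763504), 18.09743309020996) 0.03394070969792984 3068
[[{'xyz': [0.4358, -0.3552, 0.0895], 'p': 0.91}], []]
[ 0.43594426 -0.35517061  0.37438653] [-6.83754068e-01  3.38162096e-01 -1.05729905e-01  1.12818592e+00
  3.99194515e-04 -9.99028398e-01] [[-0.951 -0.31  -0.001]
 [-0.31   0.951  0.001]
 [ 0.     0.001 -1.   ]]
```

```bash
python3 -m pendant '[[0,0,0,0,-1.5,-45,65],[0,0,0,0,-1.5,-85,65],[0,0,0,0,-1.5,-115,65],[0,0,0,0,-1.5,-125,65],[0,0,0,0,-1.5,-125,20],[0,0,0,0,-1.5,-125,20],[0,0,0,0,-1.5,-125,20],[0,0,0,0,-1.5,-125,20]]' 60
```

```text
t: 4.05
tcp_pos: [0.4371, -0.3574, 0.2516]
ee_rot: [-0.494, 3.1, -0.004]
ft_force: [0.5, 0.5, 1.5]
width: 0.0233
grip_force: 59.2
```

```bash
python3 -m pendant '[[0,0,0,0,0,0,15],[0,0,0,0,0,0,15],[0,0,0,0,0,20,15],[0,0,0,0,0,50,15],[0,0,0,0,0,90,15],[0,0,0,0,0,110,15],[0,0,0,0,0,110,15]]' 60
python3 -c "
from h import *
for i in range(4): o=observe();print(o['ft_force'],o['tcp_pos'])"
```

```text
t: 4.75
tcp_pos: [0.4368, -0.3577, 0.3626]
ee_rot: [-0.493, 3.099, -0.007]
ft_force: [0.9, -1.2, -1.7]
width: 0.0236
grip_force: 59.9
[ 0.8727327  -1.19259426 -1.71317968] [ 0.43682497 -0.35766711  0.36261924]
[ 0.8727327  -1.19259426 -1.71317968] [ 0.43682497 -0.35766711  0.36261924]
[ 0.8727327  -1.19259426 -1.71317968] [ 0.43682497 -0.35766711  0.36261924]
[ 0.8727327  -1.19259426 -1.71317968] [ 0.43682497 -0.35766711  0.36261924]
```

```bash
python3 -m pendant '[[0,0,-2.7,0,-0,10,15],[0,0,-5.4,0,48,10,15],[0,0,-8.1,0,96,10,15],[0,0,-10.8,0,144,10,15],[0,0,-13.5,0,192,10,15],[0,0,-16.2,0,240,10,15],[0,0,-19,0,288,10,15],[0,0,-21.8,0,288,10,15]]'
python3 - <<'E'
from h import *
o=observe();print(o['tcp_pos'],o['ft_force'],R.from_rotvec(o['ee_rot']).as_matrix().round(3)[:,1])
im,V=cloud('wrist');cv2.imwrite('pics/w2.png',im);np.save('w2.npy',V)
for r in place_of('wrist','rusk_1'):print(np.round(r['xyz'],3),r['p'])
print(place_of('wrist','rake_head'),place_of('wrist','tray'))
E
```

```text
t: 5.55
tcp_pos: [0.4346, -0.0641, 0.3676]
ee_rot: [-0.093, -3.135, -0.004]
ft_force: [0.0, -1.5, -2.6]
width: 0.0234
grip_force: 60.4
[ 0.43458854 -0.06414149  0.36761098] [ 0.01287937 -1.53993199 -2.58077411] [0.059 0.998 0.003]
[0.483 0.033 0.024] 0.93
[0.424 0.069 0.024] 0.93
[0.441 0.051 0.042] 0.86
[0.454 0.036 0.024] 0.82
[0.476 0.052 0.045] 0.79
[0.456 0.066 0.025] 0.77
[0.421 0.037 0.026] 0.76
[0.486 0.065 0.024] 0.57
[{'xyz': [0.4317, -0.0621, 0.1247], 'p': 0.98}] []
```

View pics/w2.png

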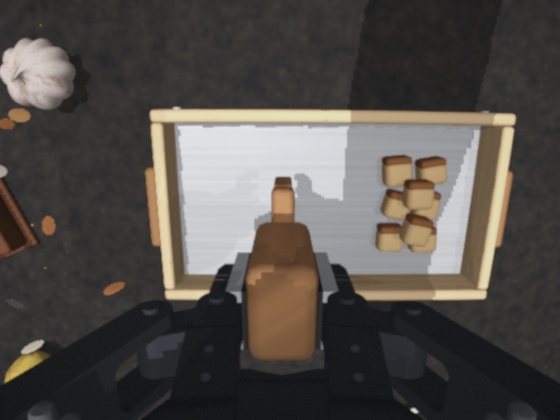

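```bash
cat >> h.py <<'E'
C=np.array([.4503,-.0233]); a=np.radians(-3.7); X=np.array([np.cos(a),np.sin(a)]); Y=np.array([-np.sin(a),np.cos(a)])
def tray(p): d=np.asarray(p)[...,:2]-C; return np.stack([d@X,d@Y],-1)
def world(x,y): return C+x*X+y*Y
def look(fn=None,cam='wrist'):
    o=observe(); im,V=cloud(cam)
    if fn: cv2.imwrite('pics/'+fn,im)
    print('tcp',np.round(o['tcp_pos'],4),'tray',tray(o['tcp_pos']).round(4),'f',np.round(o['ft_force'],1),'t',o['t'])
    for r in place_of(cam,'rusk_1'): print(' rusk',(tray(r['xyz'])*1000).round(0),round(r['xyz'][2]*1000),round(r['p'],2))
    return im,V
E
python3 - <<'E'
from h import *
V=np.load('w2.npy');t=tray(V);z=V[...,2]
m=(abs(t[...,0])<.06)&(abs(t[...,1])<.125)&(z<.03)&(V[...,2]>.005)
m&=(t[...,1]<.03)|(t[...,1]>.11)
t,z=t[m],z[m]
for i in range(6):
    A=np.c_[t[:,1],np.ones(len(t))];s=np.linalg.lstsq(A,z,rcond=None)[0];k=abs(z-A@s)<.003;t,z=t[k],z[k]
print('bed',s,len(z),t.min(0),t.max(0),'res',(z-t[:,1]*s[0]-s[1]).std())
m=(V[...,2]>.044)&(V[...,2]<.056);print(cv2.minAreaRect(V[m&(abs(V[...,0]-.45)<.12)&(abs(V[...,1]+.02)<.17)][:,:2].astype(np.float32)))
print(world(-.040,.120),world(-.04,.03),world(-.04,-.08))
E
```

```text
bed [-0.01111507  0.01669502] 20043 [-0.05997556 -0.12499988] [0.05998462 0.12498685] res 0.0007154942827551285
((0.4515039324760437, -0.0238998681306839), (0.29886674880981445, 0.16435644030570984), 86.4051513671875)
[0.41812725 0.09903117] [0.41231934 0.00921876] [ 0.40522079 -0.10055196]
```

```bash
python3 -m pendant '[[0,0,0,-4,42,0,15],[0,0,0,-8,84,0,15],[0,0,0,-12,126,0,15],[0,0,0,-17,168,0,15],[0,0,0,-17,168,-25,15],[0,0,0,-17,168,-50,15],[0,0,0,-17,168,-50,15],[0,0,0,-17,168,-50,15]]'
python3 - <<'E'
from h import *
o=observe();print(o['t'],o['tcp_pos'],o['ft_force'],tray(o['tcp_pos']),R.from_rotvec(o['ee_rot']).as_matrix().round(3)[:,1])
E
```

```text
t: 6.55
tcp_pos: [0.4192, 0.0981, 0.3193]
ee_rot: [-0.104, -3.138, 0.001]
ft_force: [0.3, -0.4, -1.5]
width: 0.0235
grip_force: 60.5
6.55 [0.41921157 0.09810292 0.31934076] [ 0.3483775  -0.42608492 -1.51128709] [-0.03885804  0.11914366] [ 0.066  0.998 -0.001]
```

```bash
python3 -m pendant '[[0,0,0,-1,1,-20,15],[0,0,0,-1,1,-40,15],[0,0,0,-1,1,-52,15],[0,0,0,-1,1,-54,15],[0,0,0,-1,1,-56,15],[0,0,0,-1,1,-56,15]]'
for i in 1 2 3; do python3 -m pendant '[[0,0,0,0,0,-0.7,15],[0,0,0,0,0,-0.7,15]]' | grep -E 'tcp|ft_f'; done
```

```text
t: 7.15
tcp_pos: [0.419, 0.0999, 0.2646]
ee_rot: [0.103, 3.138, 0.001]
ft_force: [0.3, 0.7, -2.2]
width: 0.0232
grip_force: 60.7
tcp_pos: [0.4186, 0.1001, 0.2636]
ft_force: [0.2, 0.4, -1.4]
tcp_pos: [0.4182, 0.1001, 0.2624]
ft_force: [-0.3, -0.3, -2.0]
tcp_pos: [0.4182, 0.1001, 0.2615]
ft_force: [0.4, -0.2, -2.0]
```

```bash
for i in 1 2 3 4; do python3 -m pendant '[[0,0,0,0,0,-0.5,15],[0,0,0,0,0,-0.5,15]]' | grep -E 'tcp|ft_f'; done
```

```text
tcp_pos: [0.4182, 0.1001, 0.2612]
ft_force: [-0.2, 1.0, 0.6]
tcp_pos: [0.4182, 0.1001, 0.2608]
ft_force: [-0.9, 0.8, 2.0]
tcp_pos: [0.4182, 0.1001, 0.2603]
ft_force: [-0.9, -0.6, 3.1]
tcp_pos: [0.4183, 0.1001, 0.2598]
ft_force: [-1.8, -0.1, 5.3]
```

```bash
python3 -m pendant '[[0,0,0,0,0,0.8,15],[0,0,0,0,0,0.8,15],[0,0,0,-0.3,-5,0.85,15],[0,0,0,-0.6,-10,0.9,15],[0,0,0,-1,-16,1,15],[0,0,0,-1.5,-24,1.1,15],[0,0,0,-2,-32,1.2,15]]' | grep -E 'tcp|ft_f'
python3 -m pendant '[[0,0,0,-0.5,-8,0.1,15],[0,0,0,-1,-16,0.2,15],[0,0,0,-1.5,-24,0.3,15],[0,0,0,-2,-32,0.35,15]]' | grep -E 'tcp|ft_f'
```

```text
tcp_pos: [0.4163, 0.0675, 0.2609]
ft_force: [-0.7, 2.8, 2.2]
tcp_pos: [0.4141, 0.0353, 0.2611]
ft_force: [0.8, 2.5, 2.3]
```

```bash
python3 -m pendant '[[0,0,0,-0.5,-8,0.15,15],[0,0,0,-1,-16,0.3,15],[0,0,0,-1.5,-24,0.4,15],[0,0,0,-2,-32,0.5,15],[0,0,0,-2.5,-40,0.6,15]]' | grep -E 'tcp|ft_f'; python3 -c "
from h import *
look('w3.png')"
```

```text
tcp_pos: [0.4116, -0.0046, 0.2617]
ft_force: [0.2, 3.7, 1.4]
tcp [ 0.4116 -0.0046  0.2617] tray [-0.0399  0.0162] f [0.2 3.7 1.4] t 10.15
 rusk [-39.   1.] 28 0.86
 rusk [ 2. 87.] 26 0.69
 rusk [-0. 65.] 25 0.65
 rusk [-34. -27.] 26 0.55
```

View pics/w3.png

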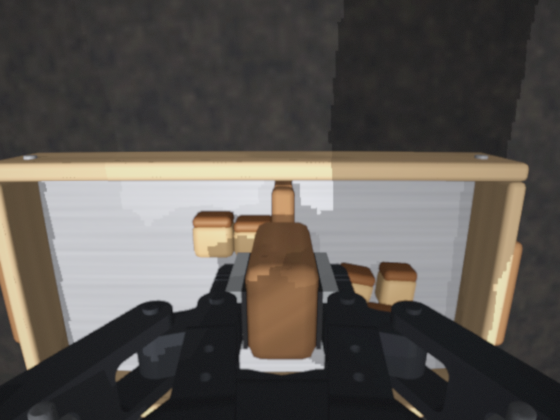

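```bash
python3 -m pendant '[[0,0,0,-0.6,-9,0.05,15],[0,0,0,-1.2,-18,0.1,15],[0,0,0,-1.8,-27,0.2,15],[0,0,0,-2.4,-36,0.3,15],[0,0,0,-2.9,-44,0.4,15]]' | grep -E 'tcp|ft_f'
python3 -m pendant '[[0,0,0,-0.6,-9,0.1,15],[0,0,0,-1.2,-18,0.2,15],[0,0,0,-1.8,-27,0.3,15],[0,0,0,-2.4,-36,0.4,15],[0,0,0,-2.9,-42,0.5,15],[0,0,0,-2.9,-42,0.5,15],[0,0,0,-2.9,-42,0.5,15]]' | grep -E 'tcp|ft_f'
```

```text
tcp_pos: [0.4087, -0.0487, 0.2621]
ft_force: [-0.3, 2.5, 1.6]
tcp_pos: [0.4059, -0.0906, 0.2626]
ft_force: [-1.1, -0.6, 1.2]
```

```bash
python3 -m pendant '[[0,0,0,0,0,0,15],[0,0,0,0,4,1,15],[0,0,0,0,4,35,15],[0,0,0,0,4,75,15],[0,0,0,0,4,100,15],[0,0,0,0,4,100,15]]' | grep -E 'tcp|ft_f'; python3 -c "
from h import *
look('w4.png')"
```

```text
tcp_pos: [0.4072, -0.0856, 0.3657]
ft_force: [1.3, -0.2, -1.1]
tcp [ 0.4072 -0.0856  0.3657] tray [-0.0389 -0.0649] f [ 1.3 -0.2 -1.1] t 12.05
 rusk [-1. 88.] 24 0.96
 rusk [18. 75.] 44 0.89
 rusk [27. 63.] 22 0.85
 rusk [ -34. -111.] 26 0.82
 rusk [-3.  7.] 26 0.81
 rusk [31. 90.] 25 0.79
 rusk [-115. -253.] -3 0.73
 rusk [ 1. 59.] 23 0.68
 rusk [-37. -85.] 27 0.68
```

View pics/w4.png

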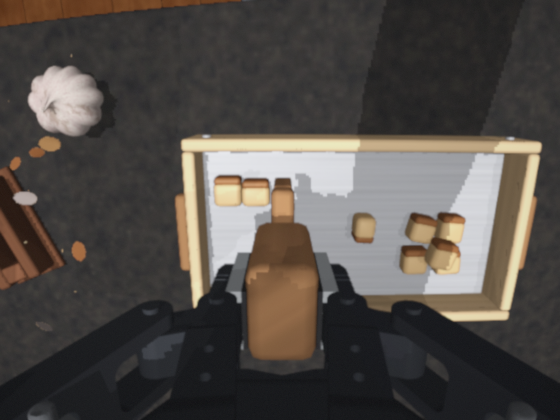

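```bash
python3 -m pendant '[[0,0,0,20,40,0,15],[0,0,0,40,80,0,15],[0,0,0,60,120,0,15],[0,0,0,80,160,0,15],[0,0,0,91.5,179.5,0,15],[0,0,0,91.5,179.5,-40,15],[0,0,0,91.5,179.5,-50,15],[0,0,0,91.5,179.5,-50,15]]' | grep -E 'tcp|ft_f'; python3 -c "
from h import *
o=observe();print(o['tcp_pos'],tray(o['tcp_pos']),R.from_rotvec(o['ee_rot']).as_matrix().round(3)[:,1])"
```

```text
tcp_pos: [0.4951, 0.0933, 0.3091]
ft_force: [-0.9, 0.8, -1.5]
[0.49508004 0.0933347  0.30914581] [0.03715999 0.11928135] [ 0.064  0.998 -0.002]
```

```bash
python3 -m pendant '[[0,0,0,3,0.5,-25,15],[0,0,0,3,0.5,-40,15],[0,0,0,3,0.5,-45,15],[0,0,0,3,0.5,-45,15]]' | grep -E 'tcp|ft_f'
python3 -m pendant '[[0,0,0,0,0,-1,15],[0,0,0,0,0,-1,15]]' | grep -E 'tcp|ft_f'
python3 -m pendant '[[0,0,0,0,0,-0.7,15],[0,0,0,0,0,-0.7,15]]' | grep -E 'tcp|ft_f'
```

```text
tcp_pos: [0.5, 0.0936, 0.2677]
ft_force: [0.1, -0.3, -1.5]
tcp_pos: [0.5009, 0.094, 0.2677]
ft_force: [-0.2, -0.2, -1.8]
tcp_pos: [0.5006, 0.0941, 0.2664]
ft_force: [-0.9, 0.7, -1.9]
```

```bash
python3 -m pendant '[[0,0,0,-1.5,0,-2,15],[0,0,0,-1.5,0,-4,15],[0,0,0,-1.5,0,-4,15]]' | grep -E 'tcp|ft_f'
for i in 1 2 3 ; do python3 -m pendant '[[0,0,0,0,0,-0.5,15],[0,0,0,0,0,-0.5,15]]' | grep -E 'tcp|ft_f'; done
```

```text
tcp_pos: [0.4986, 0.0941, 0.2616]
ft_force: [-0.4, 1.3, -1.1]
tcp_pos: [0.4989, 0.0941, 0.2614]
ft_force: [-0.4, 0.7, -2.1]
tcp_pos: [0.4989, 0.0941, 0.2611]
ft_force: [-0.9, 0.6, 1.5]
tcp_pos: [0.4989, 0.0941, 0.2607]
ft_force: [-1.2, -0.7, 2.9]
```

```bash
python3 -m pendant '[[0,0,0,-0.3,-5,0.35,15],[0,0,0,-0.6,-10,0.4,15],[0,0,0,-1,-16,0.5,15],[0,0,0,-1.5,-24,0.6,15],[0,0,0,-2,-32,0.7,15],[0,0,0,-2.5,-40,0.75,15],[0,0,0,-3,-48,0.8,15]]' | grep -E 'tcp|ft_f'
python3 -m pendant '[[0,0,0,-0.5,-8,0.1,15],[0,0,0,-1,-16,0.2,15],[0,0,0,-1.5,-24,0.3,15],[0,0,0,-2,-32,0.35,15],[0,0,0,-2.5,-40,0.45,15],[0,0,0,-2.9,-45,0.5,15],[0,0,0,-2.9,-45,0.5,15],[0,0,0,-2.9,-45,0.5,15]]' | grep -E 'tcp|ft_f'
python3 -m pendant '[[0,0,0,0,4,1,15],[0,0,0,0,4,35,15],[0,0,0,0,4,75,15],[0,0,0,0,-40,100,15],[0,0,0,-45,-80,105,15],[0,0,0,-90,-110,105,15],[0,0,0,-90,-110,105,15],[0,0,0,-90,-110,105,15]]' | grep -E 'tcp|ft_f'
python3 -c "
from h import *
look('w5.png')"
```

```text
tcp_pos: [0.4959, 0.0454, 0.2613]
ft_force: [0.3, 1.6, 1.4]
tcp_pos: [0.4929, 0.0004, 0.2617]
ft_force: [0.9, -1.5, 2.2]
tcp_pos: [0.4008, -0.1092, 0.3663]
ft_force: [1.0, 0.2, -1.9]
tcp [ 0.4008 -0.1092  0.3663] tray [-0.0438 -0.0889] f [ 1.   0.2 -1.9] t 16.95
 rusk [ -37. -109.] 25 0.96
 rusk [ 1. 88.] 26 0.91
 rusk [5. 9.] 30 0.88
 rusk [ 7. 48.] 25 0.75
 rusk [29.  9.] 26 0.66
 rusk [ 29. -10.] 24 0.64
 rusk [ -6. -12.] 22 0.6
 rusk [-39. -88.] 30 0.52
```

View pics/w5.png

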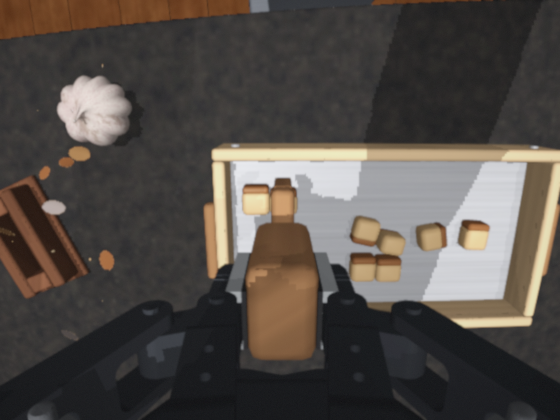

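Run:
```python
from h import *
im,V=cloud('wrist');t=tray(V);z=V[...,2]
m=(abs(t[...,0])<.065)&(t[...,1]<.12)&(t[...,1]>-.03)&(z>.026)&(z<.06)
n,l,s,c=cv2.connectedComponentsWithStats(m.astype(np.uint8))
for i in range(1,n):
    if s[i,4]>30: 
        q=t[l==i]*1000;print(s[i,4],np.percentile(q,[2,98],axis=0).round(0).tolist(),cv2.minAreaRect(q.astype(np.float32)),z[l==i].max().round(4))
r=(z>.047)&(z<.053)&(abs(t[...,0])<.05)
for sg in(1,-1):
    q=t[r&(sg*t[...,1]>.12)&(sg*t[...,1]<.16)][:,1];print('rim y',np.percentile(q,[2,50,98]) if len(q) else None)
r=(z>.047)&(z<.053)&(abs(t[...,1])<.1)
for sg in(1,-1):
    q=t[r&(sg*t[...,0]>.06)&(sg*t[...,0]<.1)][:,0];print('rim x',np.percentile(q,[2,50,98]) if len(q) else None)
o=observe();print(o['tcp_pos'],tray(o['tcp_pos']))
```

```text
2580 [[-16.0, -25.0], [41.0, 19.0]] ((12.601991653442383, -2.589181900024414), (62.26390075683594, 46.763614654541016), 1.0158114433288574) 0.0435
730 [[-13.0, 77.0], [12.0, 97.0]] ((0.047348976135253906, 87.56932067871094), (22.923667907714844, 26.345630645751953), 86.47509765625) 0.0363
695 [[-10.0, 36.0], [11.0, 58.0]] ((0.6960077285766602, 47.53874969482422), (21.88443374633789, 23.994749069213867), 10.229714393615723) 0.0378
rim y [0.13511297 0.13888281 0.14463255]
rim y [-0.14399075 -0.13894287 -0.13438301]
rim x [0.07286199 0.07606434 0.08227403]
rim x [-0.08056133 -0.07608818 -0.07133597]
[ 0.40391297 -0.10844342  0.36667581] [-0.04079584 -0.08795941]
```

```bash
python3 -m pendant '[[0,0,0,2,40,0,15],[0,0,0,4,80,0,15],[0,0,0,6,116,-10,15],[0,0,0,6,116,-45,15],[0,0,0,6,116,-45,15],[0,0,0,6,116,-45,15]]' | grep -E 'tcp|ft_f'
python3 -m pendant '[[0,0,0,0,0,0,15],[0,0,0,0,0,0,15]]' | grep -E 'tcp|ft_f'; python3 -c "
from h import *
o=observe();print(o['tcp_pos'],tray(o['tcp_pos']))
im,V=cloud('wrist');cv2.imwrite('pics/w6.png',im)
for r in place_of('wrist','rake_head'):print(tray(r['xyz']),r)"
```

```text
tcp_pos: [0.4093, 0.0079, 0.3214]
ft_force: [0.2, -0.9, -1.7]
tcp_pos: [0.41, 0.0068, 0.323]
ft_force: [-0.5, -0.3, -0.8]
[0.40999849 0.00676101 0.3229808 ] [-0.04215741  0.0273976 ]
[-0.04044261  0.02724694] {'xyz': [0.4117, 0.0065, 0.078], 'p': 0.63}
```

View pics/w6.png

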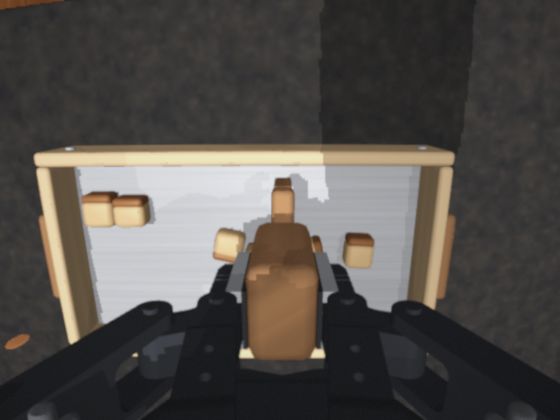

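```bash
python3 -m pendant '[[0,0,0,0,0.6,-30,15],[0,0,0,0,0.6,-50,15],[0,0,0,0,0.6,-57,15],[0,0,0,0,0.6,-57,15]]' | grep -E 'tcp|ft_f'
python3 -m pendant '[[0,0,0,6,-0.4,0,15],[0,0,0,12,-0.8,0,15],[0,0,0,18,-1.2,0,15],[0,0,0,24,-1.6,0,15],[0,0,0,24,-1.6,0,15]]' | grep -E 'tcp|ft_f'
python3 -m pendant '[[0,0,0,0.3,5,0,15],[0,0,0,0.6,10,0,15],[0,0,0,1,15,0,15],[0,0,0,1,18,0,15],[0,0,0,1,18,0,15],[0,0,0,1,18,0,15]]' | grep -E 'tcp|ft_f'
python3 -m pendant '[[0,0,0,0,-4,0,15],[0,0,0,0,-4,35,15],[0,0,0,0,-4,75,15],[0,0,0,-30,-44,105,15],[0,0,0,-45,-90,105,15],[0,0,0,-45,-130,105,15],[0,0,0,-45,-130,105,15],[0,0,0,-45,-130,105,15]]' | grep -E 'tcp|ft_f'
python3 -c "
from h import *
look('w7.png')"
```

```text
tcp_pos: [0.4089, 0.0074, 0.2645]
ft_force: [-0.3, 0.4, -1.9]
tcp_pos: [0.4345, 0.0061, 0.2652]
ft_force: [-0.2, -1.1, -1.9]
tcp_pos: [0.4339, 0.0243, 0.2648]
ft_force: [-0.2, -0.1, -1.5]
tcp_pos: [0.3886, -0.1072, 0.3698]
ft_force: [-0.5, 0.7, -2.0]
tcp [ 0.3886 -0.1072  0.3698] tray [-0.0561 -0.0877] f [-0.5  0.7 -2. ] t 20.3
 rusk [4. 9.] 29 0.96
 rusk [32. 11.] 27 0.9
 rusk [ -36. -107.] 26 0.73
 rusk [11. 67.] 26 0.7
 rusk [ -9. -13.] 26 0.66
 rusk [-38. -86.] 27 0.6
 rusk [ 3. 97.] 27 0.57
```

View pics/w7.png

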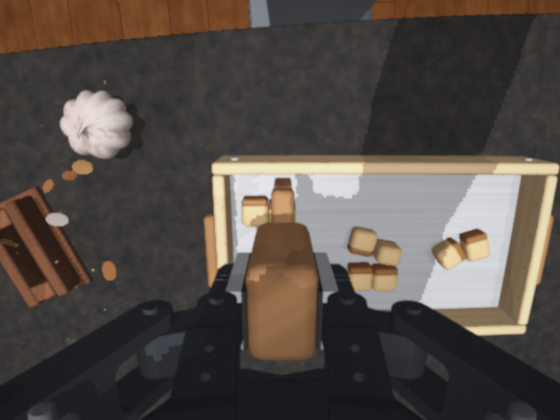

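```bash
python3 -m pendant '[[0,0,2.7,7,-36,0,15],[0,0,5.4,14,-72,0,15],[0,0,8.1,21,-108,0,15],[0,0,10.9,28,-144,0,15],[0,0,13.6,35,-180,0,15],[0,0,16.4,42,-216,0,15],[0,0,19.1,48,-250,0,15],[0,0,21.8,48,-250,0,15]]' | grep -E 'tcp|ft_f'
python3 -m pendant '[[0,0,0,0,0,-30,15],[0,0,0,0,0,-30,15],[0,0,0,0,0,-30,15],[0,0,0,0,0,-30,15]]' | grep -E 'tcp|ft_f'
python3 - <<'E'
from h import *
o=observe();print(o['tcp_pos'],R.from_rotvec(o['ee_rot']).as_matrix().round(3)[:,1:])
im,V=cloud('wrist');cv2.imwrite('pics/w8.png',im)
x,y,z=V[...,0],V[...,1],V[...,2]
m=(abs(x-.436)<.08)&(abs(y+.356)<.07)&(z>.028)&(z<.04)
print(cv2.minAreaRect(V[m][:,:2].astype(np.float32)),m.sum())
print([[(np.round(r['xyz'],4),r['p']) for r in place_of('wrist',n)[:1]] for n in ('rake_head','rake_grip','stand_slot')])
E
```

```text
tcp_pos: [0.4391, -0.3584, 0.3689]
ft_force: [0.3, 0.7, -1.9]
tcp_pos: [0.4378, -0.3553, 0.3406]
ft_force: [-0.1, -0.9, -1.2]
[ 0.43776652 -0.35525201  0.34060907] [[-0.312  0.001]
 [ 0.95  -0.001]
 [-0.001 -1.   ]]
((0.43372803926467896, -0.35790571570396423), (0.09196937829256058, 0.048076581209897995), 18.40482521057129) 3776
[[(array([ 0.4367, -0.3569,  0.0965]), 0.66)], [(array([ 0.435 , -0.351 ,  0.1783]), 0.72)], [(array([ 0.4351, -0.3575,  0.0068]), 0.57)]]
```

View pics/w8.png

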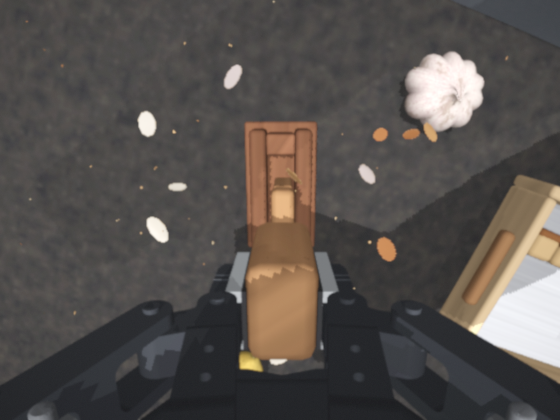

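```bash
python3 -m pendant '[[0,0,0,-0.8,-1,-25,15],[0,0,0,-0.8,-1,-45,15],[0,0,0,-0.8,-1,-56,15],[0,0,0,-0.8,-1,-60,15],[0,0,0,-0.8,-1,-65,15],[0,0,0,-0.8,-1,-65,15]]' | grep -E 'tcp|ft_f'
python3 -m pendant '[[0,0,0,0,0,-5,15],[0,0,0,0,0,-10,15],[0,0,0,0,0,-15,15],[0,0,0,0,0,-15,15]]' | grep -E 'tcp|ft_f'
```

```text
tcp_pos: [0.4364, -0.357, 0.2749]
ft_force: [-0.4, -1.0, -0.8]
tcp_pos: [0.4359, -0.3566, 0.2589]
ft_force: [-0.5, 0.6, -1.7]
```

```bash
python3 -m pendant '[[0,0,0,0,0,-4,15],[0,0,0,0,0,-6,15],[0,0,0,0,0,-6,15]]' | grep -E 'tcp|ft_f'
python3 -m pendant '[[0,0,0,0,0,-0.7,15],[0,0,0,0,0,-0.7,15]]' | grep -E 'tcp|ft_f'
```

```text
tcp_pos: [0.4361, -0.3568, 0.2534]
ft_force: [0.7, 0.3, -2.4]
tcp_pos: [0.4362, -0.357, 0.2531]
ft_force: [0.2, -0.1, -2.3]
```

```bash
python3 -m pendant '[[0,0,0,0,0,-0.6,15],[0,0,0,0,0,-1,15],[0,0,0,0,0,-1,15]]' | grep -E 'tcp|ft_f'
python3 -m pendant '[[0,0,0,0,0,0,40],[0,0,0,0,0,0,70],[0,0,0,0,0,0,70],[0,0,0,0,0,0,70],[0,0,0,0,0,0,70]]'
python3 -m pendant '[[0,0,0,0,0,15,70],[0,0,0,0,0,45,70],[0,0,0,0,0,90,70],[0,0,0,0,0,130,70],[0,0,0,0,0,130,70],[0,0,0,0,0,130,70]]' | grep -E 'tcp|ft_f'
python3 - <<'E'
from h import *
im,V=cloud('wrist');x,y,z=V[...,0],V[...,1],V[...,2]
for lo,hi in((.1,.14),(.028,.04)):
    m=(abs(x-.436)<.08)&(abs(y+.356)<.07)&(z>lo)&(z<hi)
    print(cv2.minAreaRect(V[m][:,:2].astype(np.float32)),np.median(z[m]),m.sum())
look('t9.png','top'); look(None,'side')
E
```

```text
tcp_pos: [0.4362, -0.3569, 0.2522]
ft_force: [0.3, 0.6, -0.8]
t: 24.1
tcp_pos: [0.4363, -0.3569, 0.2521]
ee_rot: [-0.494, 3.102, -0.0]
ft_force: [0.3, -0.4, -0.0]
width: 0.07
grip_force: 0.0
tcp_pos: [0.4365, -0.3571, 0.3833]
ft_force: [-0.4, -0.0, -0.4]
((0.43665650486946106, -0.35825422406196594), (0.0355152003467083, 0.02365642786026001), 18.008272171020508) 0.11763035236637892 1836
((0.43689125776290894, -0.3569006025791168), (0.0983680859208107, 0.04809129983186722), 18.295080184936523) 0.033995441387991904 2956
tcp [ 0.436  -0.3568  0.3818] tray [ 0.0073 -0.3337] f [0.1 0.1 0.2] t 24.75
 rusk [32.  7.] 28 0.67
 rusk [ 9. 11.] 27 0.58
 rusk [ -36. -112.] 27 0.55
 rusk [-34. -86.] 28 0.49
 rusk [35. -7.] 27 0.46
 rusk [ 5. 68.] 25 0.44
 rusk [-11. -16.] 29 0.42
 rusk [ 3. 91.] 26 0.41
tcp [ 0.4357 -0.3565  0.3805] tray [ 0.007  -0.3335] f [ 0.1 -0.5  0.3] t 24.85
 rusk [ -31. -114.] 29 0.64
 rusk [-37. -86.] 30 0.64
 rusk [-0. 94.] 22 0.57
 rusk [ 1. 14.] 30 0.56
 rusk [ -3. -16.] 31 0.49
 rusk [30. -9.] 26 0.47
 rusk [32.  7.] 21 0.44
 rusk [10. 67.] 29 0.4
```

```bash
python3 -m pendant '[[0,0,-2.7,-5,42,0,70],[0,0,-5.4,-10,84,0,70],[0,0,-8.1,-15,126,0,70],[0,0,-10.9,-20,168,0,70],[0,0,-13.6,-25,210,0,70],[0,0,-16.4,-30,252,0,70],[0,0,-19.1,-30,294,0,70],[0,0,-21.8,-30,330,0,70]]' | grep -E 'tcp|ft_f'
python3 -m pendant '[[0,0,0,0,0,0,70],[0,0,0,0,0,0,70]]' | grep tcp
python3 -c "
from h import *
im,V=look()
c=im[120:420,100:500]; cv2.imwrite('pics/w10.png',cv2.resize(c,None,fx=2,fy=2)); np.save('w10.npy',V)"
```

```text
tcp_pos: [0.4053, -0.0251, 0.3813]
ft_force: [0.1, 0.5, -0.2]
tcp_pos: [0.406, -0.0263, 0.3814]
tcp [ 0.406  -0.0263  0.3814] tray [-0.0441 -0.0059] f [-0.4 -0.2  0.3] t 25.95
 rusk [33. 10.] 27 0.97
 rusk [ 7. 67.] 26 0.91
 rusk [ -36. -109.] 26 0.9
 rusk [ 27. -10.] 24 0.85
 rusk [ 6. 10.] 28 0.65
 rusk [-41. -86.] 27 0.63
 rusk [ -5. -13.] 22 0.63
 rusk [ 1. 95.] 23 0.57
```

View pics/w10.png

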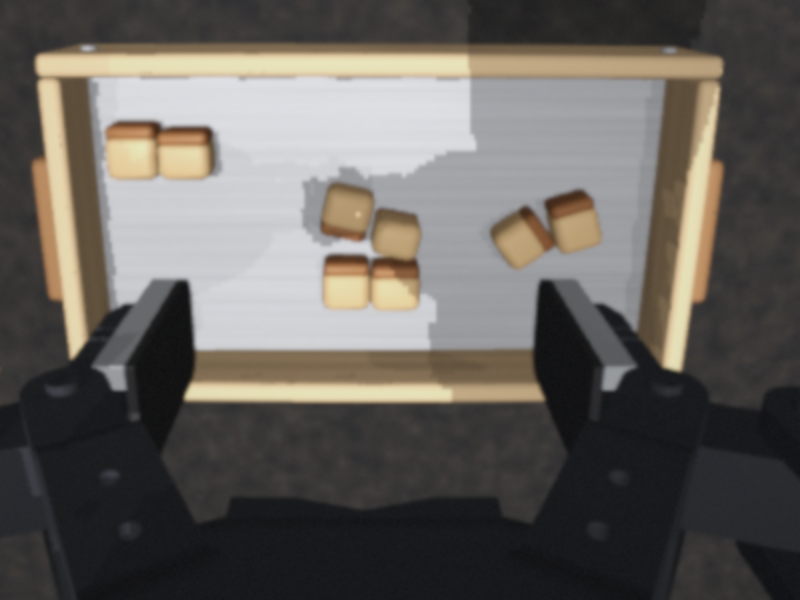

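The view shows all eight rusks separate and in one layer. Two are at the far end (about 132,150 and 185,152), four in the middle (about 345–395, 210–285) and two at the near end (520,237 and 573,222).

```bash
python3 -c "
from station import *
print(job_done())"
```

```text
the job is handed in; nothing more can be done
None
```

I raked the eight rusks into one layer, with two, four and two in the tray's thirds, then stood the rake back in its slot, let go and handed the job in at about 26 s; the hand-in gave no verdict.

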